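Set the crank-operated metering valve to two turns open

TASK

The metering valve on the bench has been left partly open at an unknown setting. Close it by its crank (clockwise from above) until you feel it seat, only gently so that the soft seat is not crushed, then open it exactly two full turns from the seat, let go, and leave the things standing around it where they are.

Things in the scene. Friction and masses are not known exactly. Their poses are not given: they have to be found in the camera images.
- valve: Steel metering valve bolted to the worktop, does not move: dark foot plate 110 x 100 x 8 mm, block body with a pipe stub on each side (150 mm over both, along y), bonnet up to 86 mm. Origin at the centre of the underside, on the vertical crank axis; z up. At its soft plastic seat the crank torque rises by 6 N m/rad: 12 N more at the knob per 0.1 rad past first contact.
- crank: Crank on top of the valve: steel hub 30 mm in diameter, top at 104 mm, one level arm. Origin on the vertical axis, 88 mm above the worktop; x points along the arm to the knob, z up. Clockwise from above closes. It starts 0.2 to 0.5 turn open; where the arm points when seated differs each time and is unmarked. It turns at about 0.22 N m (4 to 5 N at the knob), stays where left, has no stop at two turns.
- knob_middle (a point): Middle of the crank's upright grey knob, 50 mm from the turning axis and 130 mm above the worktop. The knob is round, 21 mm in diameter, 48 mm tall (106 to 154 mm above the worktop), and spins freely on its pin, so it can be held without turning the wrist while the crank goes round.
- spindle_top (a point): Top of the 12 mm brass spindle in the hub; 108 mm above the valve's underside at first contact with the seat; rises only 0.5 mm per turn, too little to read the setting from. 0.03 to 0.1 rad past first contact (4 to 12 N over the running drag at the knob) seats the valve well; 0.18 rad (22 N over the drag) crushes the seat. The two turns count from first contact, to within 0.35 rad.
- petri_dish: Bystander: shallow clear round dish, 63 mm across, 15 mm high. Origin at the centre of its underside.
- vial: Bystander: small capped vial, 21 mm across, 46 mm high. Origin at the centre of its underside.
- marker: Bystander: marker pen lying down, 130 mm long, 20 mm high. Origin at the centre of its underside.
- crucible: Bystander: small white crucible, 40 mm across, 35 mm high. Origin at the centre of its underside.
- mixing_cup: Bystander: clear cup, 89 mm across, 64 mm high. Origin at the centre of its underside.
Not all that is in view belongs to the job. What is meant by the valve is not purple, and is the smaller of those in its own colour.

How it is judged:
By the outcome, as a careful person would: the job done as asked, in the order asked, and still so for the second after the job is handed in, with the robot touching nothing.
It also fails if it takes over 72 s, if anything falls off the work surface, if the arm or the gripper's body presses on something with over 40 N, if the wrist force passes 120 N, or if a joint passes its speed limit or range.

ROBOT

A 7-joint arm with a two-finger parallel gripper is mounted at the origin on a cart in front of the work surface, level with it; the furniture and walls round the work are solid. World frame = base frame: x ahead of the robot, y to its left, z up, the work surface at z = 0. Lengths are in m, angles in rad, forces in N, time in s.
With the tool pointing down it reaches from about 0.425 to 0.925 m from the base axis. Payload 6.8 kg.
Tool frame: the origin (TCP) lies at the very end of the fingers, on their centre line; the grasp point (between the pads) lies 19 mm behind it; z points along the fingers, y is the line along which they close (so a half turn about z gives the same grasp; the last joint's range is limited). The gripper opens to 85 mm and grips with 20 to 120 N. Pads are 22 mm wide; open, the fingers measure 114 mm over their backs; the gripper's body (76 mm by 85 mm) begins 54 mm behind the grasp point. The pads swing forward as they close: fully open they stand 13 mm farther back than shut.
Start: joints at [1.149, 0.477, 0.022, 1.555, -0.011, 1.109, -0.083], TCP at [0.208, -0.642, 0.231] pointing down, gripper open.
Joint ranges: [-2.96, 2.96], [-0.34, 2.1], [-1.41, 1.46], [0.24, 2.44], [-1.37, 4.51], [0.17, 1.92], [-2.96, 2.96]. Speed limits (rad/s): [2.39, 2.39, 3.14, 3.14, 3.14, 3.14, 3.14].

INTERFACE

Orientations are given as a rotation vector (axis times angle).
In Python, from bench import r gives the robot as it stands.
- The arm moves only by the shell command python3 -m jog 'ROWS' [FORCE]. ROWS is JSON, a list of rows, each an object of numbers: "fingers": the finger opening in m, from 0 to 0.0854; "x", "y", "z": the shift along the tool's x, y, z in m; "rx", "ry", "rz": the turn, a rotation vector about the tool's x, y, z in degrees. In form: [{"fingers": .., "x": .., "y": .., "z": .., "rx": .., "ry": .., "rz": ..}, ...]. A call has 1 to 8 rows; each row shifts and turns the commanded pose from where the row before left it, along the tool's axes as they then stand; what a row does not reach is not made up. A row lasts 1/8 s, in which the tool goes at most 62.5 mm and 10.7 degrees, less where a joint would pass 70% of its speed; a pose out of reach is approached as far as the arm can. A call is refused whole if a number of a shift passes 0.0625 or a number of a turn 10.7, either way. A call with a gripper value outside its range is refused whole. The fingers move at their own pace and stop on an object; FORCE is the grip in N (left out, the last holds). Time passes only in rows, so rows that do not move let the fingers close. It gives the time, the measured TCP pose, the force, the opening and the grip force at its end, in the units of the state.
- r.get_obs(): the state, without advancing time (a new reading comes with each control period).
- r.grab_frame(name): name is "scene" or "side" or "wrist"; returns (picture, depth): 384x512x3 uint8, red, green, blue; 384x512 float32, m along the optical axis (not along the pixel's ray), 0 where there is no reading.
- r.get_calibration(name): a dict with "mtx" (3x3 intrinsics, pixels), "extrinsics" (4x4, takes a point from camera to world coordinates). Camera axes: x right, y down, z forward; pixel columns grow to the right and rows downward; lengths in m; the calibration is good to about 2 mm. The wrist camera is an equidistant fisheye: a pixel r from the principal point sees the ray r / f radians off the axis. A picture is of the moment at which its call begins: read the wrist's pose just before it. get_calibration takes no time and is no camera call; for the wrist camera it gives the pose at the moment of the call.
- r.hand_in(): hands the job in; it is judged then, once.
Trained networks look in the newest picture that a camera, given by its name, has taken for a name from the list of things; names that differ only in an ending like _2 or _b are one class to them, and where a whole thing is asked for, a point or a joint stands for the part that bears it (a point fixed in the world has none). Each returns a list of dicts, best first, with "score" (0 to 1); they miss things now and then, are a little off and sometimes report something else, mostly with a low value. They report only what shows in the picture. A call takes as long as a camera call. They do not tell look-alikes from the thing itself.
- r.search_frame(target, camera): "xyz" ([x, y, z] in m, in world coordinates, good to about 4 mm: the middle of the surface that is visible of it).
- r.landmark_of(target, camera): "xyz" ([x, y, z] in m, in world coordinates, good to about 4 mm: a listed point, or the origin of a listed thing).
The state is a dict: "clock": time; "joints": joint angles; "qvel": joint speeds; "tau": joint torques, N m; "tcp_pos": TCP position; "orientation": TCP orientation; "contact_force": force on the tool from outside, world axes, zero at the start; "moment": the same for the moment, N m; "grip_width": finger opening in m; "gripper_force": force on a finger pad.
Only numpy, scipy, OpenCV 4.12 (cv2) and the standard library are available. Lean on these libraries where they do the work, as an engineer would, in place of code of your own. Each camera call takes 0.05 s, during which the arm holds its last target. There are 200 camera calls.

## Working session

There is one attempt and no reset: what is moved stays moved. The work goes in short steps, Python scripts to look and compute and a shell command to move; the robot and the scene stay as the last step left them, time stands still between calls to the robot, and variables do not carry over. Pictures are saved under pics/ and viewed, at most 10 in all, crops included, and the job is handed in when it is done.

```bash
mkdir -p pics; ls; cat > h.py <<'E'
import numpy as np, cv2
from bench import r
np.set_printoptions(precision=4,suppress=True)
def save(cam,name):
    p,d=r.grab_frame(cam); cv2.imwrite('pics/'+name,p[:,:,::-1]); return p,d
def proj(cam,X):
    c=r.get_calibration(cam); E=np.array(c['extrinsics']); x=np.linalg.inv(E)@np.r_[X,1]; u=np.array(c['mtx'])@x[:3]; return (u[:2]/u[2]).round()
E
python3 - <<'E'
from h import *
a,_=save('scene','a.png'); 
for t in ['valve','crank']:
    for o in r.landmark_of(t,'scene'): print(t,o['score'],np.array(o['xyz']),proj('scene',o['xyz']))
for o in r.landmark_of('knob_middle','scene'): print('knob',o['score'],np.array(o['xyz']),proj('scene',o['xyz']))
b,_=save('side','b.png')
for t in ['valve','knob_middle']:
    for o in r.landmark_of(t,'side'): print(t,o['score'],np.array(o['xyz']),proj('side',o['xyz']))
cv2.imwrite('pics/ab.png',cv2.resize(np.vstack([a,b])[:,:,::-1],(400*1,600)))
cv2.imwrite('pics/ab.png',cv2.resize(np.hstack([a,b])[:,:,::-1],(800,300)))
print(r.get_obs())
E
```

```text
pics
valve 0.9 [ 0.4425  0.3229 -0.0015] [246. 301.]
valve 0.87 [ 0.5138  0.0689 -0.0026] [263. 231.]
valve 0.6 [ 0.6099 -0.2218  0.0024] [273. 169.]
crank 0.61 [0.5164 0.0725 0.0911] [261. 208.]
crank 0.3 [0.5586 0.0402 0.1307] [253. 187.]
knob 0.66 [0.5602 0.0395 0.1292] [252. 187.]
valve 0.75 [ 0.6117 -0.2193 -0.0013] [257. 175.]
valve 0.64 [ 0.4396  0.3249 -0.0009] [278. 294.]
valve 0.6 [ 0.5143  0.065  -0.0012] [268. 224.]
knob_middle 0.68 [0.554  0.0397 0.1322] [256. 175.]
{'clock': 0.35, 'joints': array([ 1.1489,  0.4772,  0.0224,  1.5557, -0.0115,  1.1093, -0.0831]), 'qvel': array([-0.0005, -0.0021,  0.0015, -0.0015, -0.0004, -0.0002,  0.0013]), 'tau': array([ -0.0008, -59.5603,   1.6039, -28.1045,   0.0122,   0.0049,
         0.    ]), 'tcp_pos': array([ 0.2083, -0.6419,  0.2311]), 'orientation': array([-3.1026, -0.4909,  0.0001]), 'contact_force': array([ 0.1216,  0.756 , -0.2447]), 'moment': array([-0.0095, -0.0158, -0.0264]), 'gripper_force': 0.0, 'grip_width': 0.08549061567068193}
```

View pics/a.png

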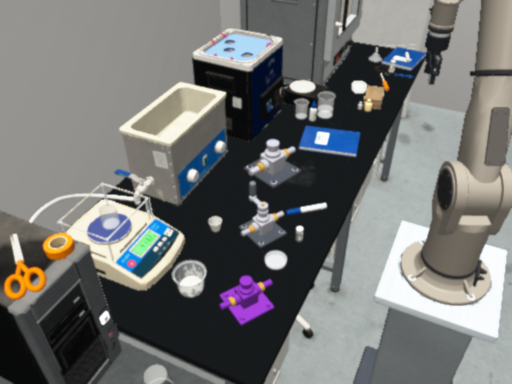

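View pics/b.png

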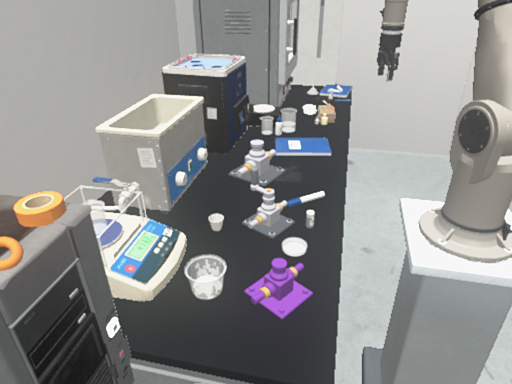

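Candidates for the valve in the scene picture:
- Purple at (246,301): excluded by colour.
- Larger grey at (273,165): has no crank standing up and is bigger.
- Smaller grey at (263,228): has a crank with its knob at (252,187).

I choose the smaller grey one, and will check it in a close crop.

```bash
python3 - <<'E'
import cv2,numpy as np
a=cv2.imread('pics/a.png')[130:260,200:340];b=cv2.imread('pics/b.png')[130:260,205:345]
cv2.imwrite('pics/c.png',cv2.resize(np.hstack([a,b]),(800,372),interpolation=cv2.INTER_CUBIC))
E
```

```text
(no output)
```

View pics/c.png

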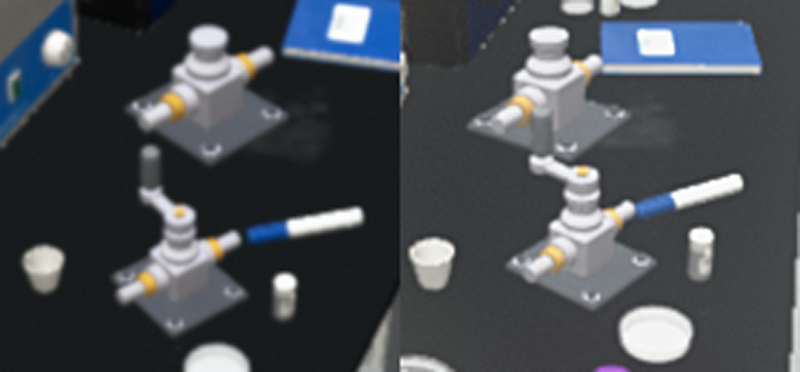

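```bash
python3 -m jog '[{"rz":9,"fingers":0.085},{"rz":9},{"x":0.0175,"y":-0.034},{"x":0.0175,"y":-0.034},{"x":0.0175,"y":-0.034},{"x":0.0175,"y":-0.034},{"x":0.0175,"y":-0.034},{"x":0.0175,"y":-0.034}]' 25
```

```text
validation failed for argument at $[0]...
```

The crop shows the smaller grey valve with the crank: upright knob at (150,165) and brass spindle at (180,212). The larger one has no crank. The jog call was refused, so I'll try again with every key in each row.

```bash
python3 -m jog '[{"fingers":0.085,"x":0,"y":0,"z":0,"rx":0,"ry":0,"rz":9}]' 25; python3 -m jog --help | head -20
```

```text
clock: 0.48
tcp_pos: [0.2082, -0.642, 0.2312]
orientation: [-3.132, -0.24, -0.0]
contact_force: [0.3, 0.1, 0.2]
grip_width: 0.0852
gripper_force: 0.0invalid input: not JSON, or not a number
```

```bash
python3 -m jog '[{"fingers":0.085,"x":0,"y":0,"z":0,"rx":0,"ry":0,"rz":9},{"fingers":0.085,"x":0.0175,"y":-0.034,"z":0,"rx":0,"ry":0,"rz":0},{"fingers":0.085,"x":0.0175,"y":-0.034,"z":0,"rx":0,"ry":0,"rz":0},{"fingers":0.085,"x":0.0175,"y":-0.034,"z":0,"rx":0,"ry":0,"rz":0},{"fingers":0.085,"x":0.0175,"y":-0.034,"z":0,"rx":0,"ry":0,"rz":0},{"fingers":0.085,"x":0.0175,"y":-0.034,"z":0,"rx":0,"ry":0,"rz":0},{"fingers":0.085,"x":0.0175,"y":-0.034,"z":0,"rx":0,"ry":0,"rz":0},{"fingers":0.085,"x":0.0175,"y":-0.034,"z":0,"rx":0,"ry":0,"rz":0}]'
```

```text
clock: 1.48
tcp_pos: [0.3315, -0.403, 0.2315]
orientation: [3.141, -0.001, 0.001]
contact_force: [-0.4, 0.1, 0.2]
grip_width: 0.0848
gripper_force: 0.0
```

```bash
python3 -m jog '[{"fingers":0.085,"x":0.018,"y":-0.035,"z":0,"rx":0,"ry":0,"rz":0},{"fingers":0.085,"x":0.018,"y":-0.035,"z":0,"rx":0,"ry":0,"rz":0},{"fingers":0.085,"x":0.018,"y":-0.035,"z":0,"rx":0,"ry":0,"rz":0},{"fingers":0.085,"x":0.018,"y":-0.035,"z":0,"rx":0,"ry":0,"rz":0},{"fingers":0.085,"x":0.018,"y":-0.035,"z":0,"rx":0,"ry":0,"rz":0},{"fingers":0.085,"x":0.018,"y":-0.035,"z":0,"rx":0,"ry":0,"rz":0},{"fingers":0.085,"x":0.018,"y":-0.035,"z":0,"rx":0,"ry":0,"rz":0},{"fingers":0.085,"x":0.018,"y":-0.035,"z":0,"rx":0,"ry":0,"rz":0}]'
python3 -m jog '[{"fingers":0.085,"x":0.018,"y":-0.035,"z":0,"rx":0,"ry":0,"rz":0},{"fingers":0.085,"x":0.018,"y":-0.035,"z":0,"rx":0,"ry":0,"rz":0},{"fingers":0.085,"x":0.018,"y":-0.035,"z":0,"rx":0,"ry":0,"rz":0},{"fingers":0.085,"x":0.018,"y":-0.035,"z":0,"rx":0,"ry":0,"rz":0},{"fingers":0.085,"x":0,"y":0,"z":0,"rx":0,"ry":0,"rz":0}]'
python3 - <<'E'
from h import *
save('wrist','w1.png')
for t in ['valve','crank','knob_middle','spindle_top']:
    for o in r.landmark_of(t,'wrist'): print(t,o['score'],np.array(o['xyz']))
for cam in ['scene','side']:
  r.grab_frame(cam)
  for t in ['spindle_top','knob_middle']:
    for o in r.landmark_of(t,cam): print(cam,t,o['score'],np.array(o['xyz']))
E
```

```text
clock: 2.48
tcp_pos: [0.4756, -0.123, 0.2315]
orientation: [3.141, -0.001, 0.001]
contact_force: [0.6, -0.5, -0.2]
grip_width: 0.0848
gripper_force: 0.0
clock: 3.1
tcp_pos: [0.5481, 0.0196, 0.2315]
orientation: [-3.14, -0.008, -0.001]
contact_force: [-0.2, -0.4, 0.2]
grip_width: 0.0849
gripper_force: 0.0
valve 0.87 [ 0.6189 -0.2252 -0.0019]
valve 0.78 [0.5163 0.0664 0.0031]
valve 0.74 [ 0.445   0.3194 -0.0016]
crank 0.83 [0.5203 0.0693 0.0911]
crank 0.47 [ 0.5954  0.3489 -0.0013]
knob_middle 0.82 [0.5572 0.0436 0.1264]
spindle_top 0.66 [0.5131 0.07   0.1078]
scene knob_middle 0.76 [0.5607 0.0379 0.1319]
side knob_middle 0.69 [0.5581 0.042  0.1295]
```

View pics/w1.png

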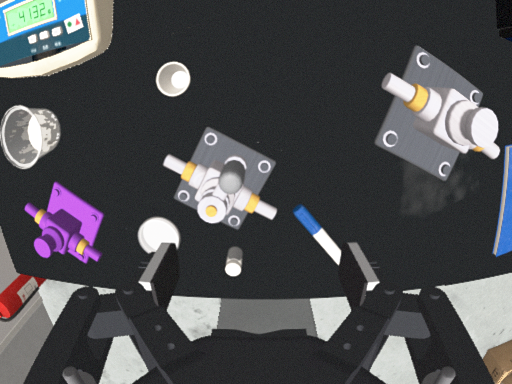

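The wrist picture shows the brass spindle at (211,211), with the knob top at about (233,165) standing over the plate. The petri dish (158,235), vial (233,262) and marker (320,235) are all low. I'll sharpen the axis and knob positions from the pixels.

```bash
cat >> h.py <<'E'
def wray(u,v,z,c=None):
    c=c or r.get_calibration('wrist'); K=np.array(c['mtx']); E=np.array(c['extrinsics'])
    a=np.array([(u-K[0,2])/K[0,0],(v-K[1,2])/K[1,1]]); t=np.hypot(*a)
    d=E[:3,:3]@np.r_[a/t*np.sin(t),np.cos(t)]; return E[:3,3]+d*(z-E[2,3])/d[2]
E
python3 - <<'E'
from h import *
im=cv2.imread('pics/w1.png'); hsv=cv2.cvtColor(im,cv2.COLOR_BGR2HSV)
m=cv2.inRange(hsv,(15,100,100),(30,255,255)); m[:200]=0;m[222:]=0;m[:,:203]=0;m[:,220:]=0
v,u=np.nonzero(m); print(len(u),u.mean(),v.mean(), wray(u.mean(),v.mean(),.1083))
c=cv2.resize(im[140:240,155:285],(780,600),interpolation=cv2.INTER_CUBIC); cv2.imwrite('pics/w1c.png',c)
for p in [(232,165),(233,178),(211,211),(208,138),(265,166),(181,195),(239,223)]: print(p,wray(*p,.154),wray(*p,.008))
print(wray(0,0,0), r.get_calibration('wrist')['extrinsics'])
E
```

```text
89 210.73033707865167 210.56179775280899 [0.5153 0.0615 0.1083]
(232, 165) [0.573  0.0349 0.154 ] [0.5352 0.0485 0.008 ]
(233, 178) [0.5626 0.0344 0.154 ] [0.5179 0.0477 0.008 ]
(211, 211) [0.5347 0.0532 0.154 ] [0.4714 0.079  0.008 ]
(208, 138) [0.5942 0.0526 0.154 ] [0.5705 0.078  0.008 ]
(265, 166) [0.5722 0.0097 0.154 ] [0.5338 0.0065 0.008 ]
(181, 195) [0.5485 0.0772 0.154 ] [0.4943 0.1189 0.008 ]
(239, 223) [0.5241 0.0306 0.154 ] [0.4537 0.0414 0.008 ]
[0.8325 0.4456 0.    ] [[-0.0008 -0.9467 -0.3221  0.63  ]
 [-1.      0.0005  0.0008  0.0144]
 [-0.0005  0.3221 -0.9467  0.3738]
 [ 0.      0.      0.      1.    ]]
```

View pics/w1c.png

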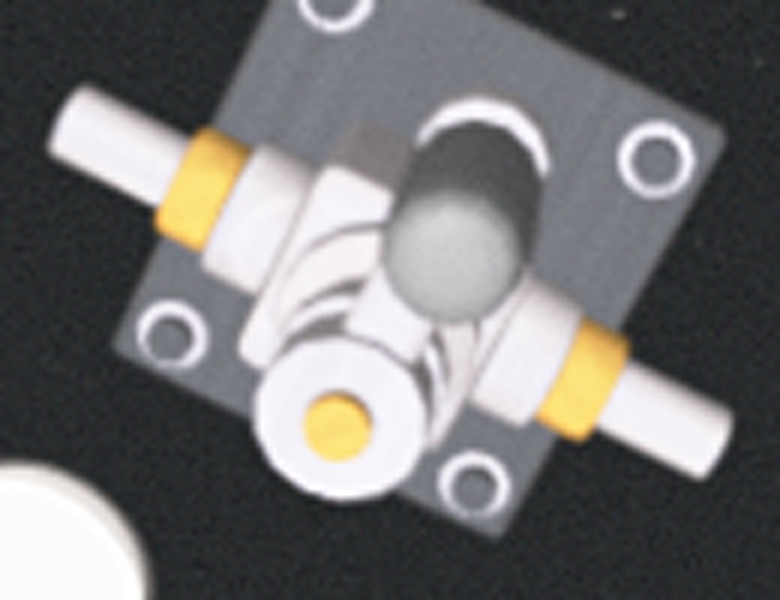

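The knob top sits at (230,182), which gives world (0.559,0.037). The axis is at (0.515,0.062), and the radius comes out at 50 mm as it should. The networks put y about 3 mm higher, so I take the knob at (0.559,0.040) and the axis at (0.515,0.0645), then grasp.

```bash
python3 -m jog '[{"fingers":0.06,"x":0.011,"y":-0.0204,"z":0,"rx":0,"ry":0,"rz":0},{"fingers":0.06,"x":0,"y":0,"z":0.03,"rx":0,"ry":0,"rz":0},{"fingers":0.06,"x":0,"y":0,"z":0.03,"rx":0,"ry":0,"rz":0},{"fingers":0.06,"x":0,"y":0,"z":0.03,"rx":0,"ry":0,"rz":0},{"fingers":0.06,"x":0,"y":0,"z":0.0275,"rx":0,"ry":0,"rz":0},{"fingers":0.06,"x":0,"y":0,"z":0,"rx":0,"ry":0,"rz":0}]' 25
python3 -m jog '[{"fingers":0.01,"x":0,"y":0,"z":0,"rx":0,"ry":0,"rz":0},{"fingers":0.01,"x":0,"y":0,"z":0,"rx":0,"ry":0,"rz":0},{"fingers":0.01,"x":0,"y":0,"z":0,"rx":0,"ry":0,"rz":0},{"fingers":0.01,"x":0,"y":0,"z":0,"rx":0,"ry":0,"rz":0},{"fingers":0.01,"x":0,"y":0,"z":0,"rx":0,"ry":0,"rz":0},{"fingers":0.01,"x":0,"y":0,"z":0,"rx":0,"ry":0,"rz":0}]' 25
python3 - <<'E'
from h import *
save('wrist','w2.png')
for t in ['knob_middle','spindle_top']:
    for o in r.landmark_of(t,'wrist'): print(t,o['score'],np.array(o['xyz']))
im=cv2.imread('pics/w2.png'); hsv=cv2.cvtColor(im,cv2.COLOR_BGR2HSV)
E
```

```text
clock: 4.4
tcp_pos: [0.5565, 0.0359, 0.112]
orientation: [3.141, -0.001, -0.007]
contact_force: [-0.1, 0.4, 0.1]
grip_width: 0.0601
gripper_force: 0.0
clock: 5.15
tcp_pos: [0.5594, 0.0382, 0.1158]
orientation: [-3.14, -0.001, -0.005]
contact_force: [-1.3, 4.9, 5.5]
grip_width: 0.0201
gripper_force: 25.6
knob_middle 0.84 [0.5565 0.0338 0.1301]
```

View pics/w2.png

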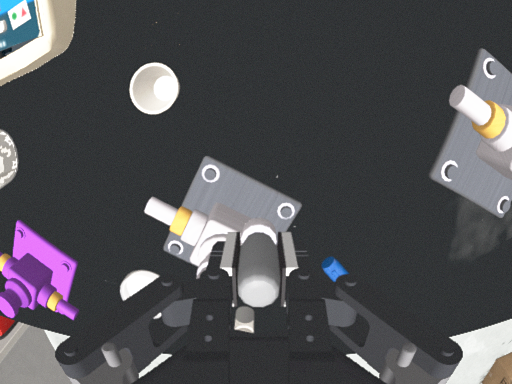

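The knob is held: opening 20.1 mm, grip 25.6 N, TCP (0.559,0.038), knob between the pads at (260,270). The arm gives about 2–3 N/mm, which helps gentle seating. Next I'll make a step table and a force check.

```bash
cat > chk.py <<'E'
import sys
from h import *
C=np.array([0.515,0.0645])
o=r.get_obs(); p=o['tcp_pos'][:2]-C; F=o['contact_force']; n=p/np.hypot(*p)
ft=(p[0]*F[1]-p[1]*F[0])/0.05
print('t%.2f ang %.1f rad %.1f Ft %.1f Fr %.1f Fz %.1f w%.1f'%(o['clock'],np.degrees(np.arctan2(p[1],p[0])),1e3*np.hypot(*p),ft,n@F[:2],F[2],1e3*o['grip_width']),F)
sys.exit(len(sys.argv)>1 and abs(ft)>float(sys.argv[1]))
E
python3 chk.py; python3 - <<'E'
import numpy as np
for s in (5,):
  for a in range(-30,-231,-s):
    d=50*np.array([np.cos(np.radians(a-s))-np.cos(np.radians(a)),-(np.sin(np.radians(a-s))-np.sin(np.radians(a)))]); print(a,d.round(1),end=' ')
E
```

```text
t5.30 ang -30.7 rad 51.6 Ft 2.9 Fr -3.3 Fz 6.3 w20.4 [-1.3615  4.0972  6.2507]
-30 [-2.3  3.7] -35 [-2.7  3.5] -40 [-2.9  3.2] -45 [-3.2  2.9] -50 [-3.5  2.7] -55 [-3.7  2.3] -60 [-3.9  2. ] -65 [-4.   1.7] -70 [-4.2  1.3] -75 [-4.3  0.9] -80 [-4.3  0.6] -85 [-4.4  0.2] -90 [-4.4 -0.2] -95 [-4.3 -0.6] -100 [-4.3 -0.9] -105 [-4.2 -1.3] -110 [-4.  -1.7] -115 [-3.9 -2. ] -120 [-3.7 -2.3] -125 [-3.5 -2.7] -130 [-3.2 -2.9] -135 [-2.9 -3.2] -140 [-2.7 -3.5] -145 [-2.3 -3.7] -150 [-2.  -3.9] -155 [-1.7 -4. ] -160 [-1.3 -4.2] -165 [-0.9 -4.3] -170 [-0.6 -4.3] -175 [-0.2 -4.4] -180 [ 0.2 -4.4] -185 [ 0.6 -4.3] -190 [ 0.9 -4.3] -195 [ 1.3 -4.2] -200 [ 1.7 -4. ] -205 [ 2.  -3.9] -210 [ 2.3 -3.7] -215 [ 2.7 -3.5] -220 [ 2.9 -3.2] -225 [ 3.2 -2.9] -230 [ 3.5 -2.7]
```

```bash
python3 -m jog '[{"fingers":0.01,"x":-0.0023,"y":0.0037,"z":-0.002,"rx":0,"ry":0,"rz":0},{"fingers":0.01,"x":-0.0027,"y":0.0035,"z":0,"rx":0,"ry":0,"rz":0},{"fingers":0.01,"x":-0.0029,"y":0.0032,"z":0,"rx":0,"ry":0,"rz":0},{"fingers":0.01,"x":-0.0032,"y":0.0029,"z":0,"rx":0,"ry":0,"rz":0}]' >/dev/null; python3 chk.py 15 &&
python3 -m jog '[{"fingers":0.01,"x":-0.0035,"y":0.0027,"z":0,"rx":0,"ry":0,"rz":0},{"fingers":0.01,"x":-0.0037,"y":0.0023,"z":0,"rx":0,"ry":0,"rz":0},{"fingers":0.01,"x":-0.0039,"y":0.002,"z":0,"rx":0,"ry":0,"rz":0},{"fingers":0.01,"x":-0.004,"y":0.0017,"z":0,"rx":0,"ry":0,"rz":0}]' >/dev/null; python3 chk.py;  python3 -m jog '[{"fingers":0.01,"x":0,"y":0,"z":0,"rx":0,"ry":0,"rz":0}]' >/dev/null; python3 chk.py
```

```text
t5.80 ang -50.6 rad 50.0 Ft 5.7 Fr -6.9 Fz -4.8 w20.1 [ 0.0716  8.9523 -4.8464]
t5.80 ang -50.6 rad 50.0 Ft 5.7 Fr -6.9 Fz -4.8 w20.1 [ 0.0716  8.9523 -4.8464]
t5.92 ang -51.4 rad 50.0 Ft 3.2 Fr -7.0 Fz -3.1 w20.3 [-1.8907  7.4164 -3.0745]False
```

```bash
sed -i 's/sys.exit(len(sys.argv)>1 and \(.*\))$/sys.exit(int(len(sys.argv)>1 and \1))/; s/0.0645/0.0665/' chk.py; tail -1 chk.py
python3 -m jog '[{"fingers":0.01,"x":-0.0035,"y":0.0007,"z":0.001,"rx":0,"ry":0,"rz":0},{"fingers":0.01,"x":-0.0037,"y":0.0023,"z":0,"rx":0,"ry":0,"rz":0},{"fingers":0.01,"x":-0.0039,"y":0.002,"z":0,"rx":0,"ry":0,"rz":0},{"fingers":0.01,"x":-0.004,"y":0.0017,"z":0,"rx":0,"ry":0,"rz":0}]' >/dev/null; python3 chk.py;  python3 -m jog '[{"fingers":0.01,"x":0,"y":0,"z":0,"rx":0,"ry":0,"rz":0}]' >/dev/null; python3 chk.py
```

```text
sys.exit(int(len(sys.argv)>1 and abs(ft)>float(sys.argv[1])))
t6.42 ang -68.8 rad 50.6 Ft 6.0 Fr -7.9 Fz -1.9 w20.0 [ 2.6981  9.5118 -1.9275]
t6.55 ang -69.5 rad 50.5 Ft 3.6 Fr -8.1 Fz -0.6 w20.5 [ 0.5034  8.8674 -0.5825]
```

```bash

python3 -m jog '[{"fingers":0.01,"x":-0.0021,"y":-0.0022,"z":0,"rx":0,"ry":0,"rz":0},{"fingers":0.01,"x":-0.0021,"y":0.0005,"z":0,"rx":0,"ry":0,"rz":0},{"fingers":0.01,"x":0,"y":0,"z":0,"rx":0,"ry":0,"rz":0}]' >/dev/null; python3 chk.py;  python3 -m jog '[{"fingers":0.01,"x":0,"y":0,"z":0,"rx":0,"ry":0,"rz":0}]'; python3 chk.py
```

```text
t6.92 ang -73.9 rad 50.1 Ft 4.1 Fr -1.9 Fz 4.4 w20.1 [3.4123 2.9544 4.3953]
clock: 7.05
tcp_pos: [0.5289, 0.0183, 0.1158]
orientation: [-3.141, 0.001, -0.004]
contact_force: [3.8, 3.5, 6.8]
grip_width: 0.0203
gripper_force: 26.6
t7.05 ang -73.9 rad 50.1 Ft 4.6 Fr -2.3 Fz 6.8 w20.3 [3.7602 3.4871 6.7831]
```

```bash

python3 -m jog '[{"fingers":0.01,"x":-0.0043,"y":0.0009,"z":-0.001,"rx":0,"ry":0,"rz":0},{"fingers":0.01,"x":-0.0043,"y":0.0006,"z":0,"rx":0,"ry":0,"rz":0},{"fingers":0.01,"x":-0.0044,"y":0.0002,"z":0,"rx":0,"ry":0,"rz":0},{"fingers":0.01,"x":0,"y":0,"z":0,"rx":0,"ry":0,"rz":0}]' >/dev/null; python3 chk.py 9.5 &&
python3 -m jog '[{"fingers":0.01,"x":-0.0044,"y":-0.0002,"z":0,"rx":0,"ry":0,"rz":0},{"fingers":0.01,"x":0,"y":0,"z":0,"rx":0,"ry":0,"rz":0}]' >/dev/null; python3 chk.py 9.5 &&
python3 -m jog '[{"fingers":0.01,"x":-0.0043,"y":-0.0006,"z":0,"rx":0,"ry":0,"rz":0},{"fingers":0.01,"x":0,"y":0,"z":0,"rx":0,"ry":0,"rz":0}]' >/dev/null; python3 chk.py 9.5 &&
python3 -m jog '[{"fingers":0.01,"x":-0.0043,"y":-0.0009,"z":0,"rx":0,"ry":0,"rz":0},{"fingers":0.01,"x":0,"y":0,"z":0,"rx":0,"ry":0,"rz":0}]' >/dev/null; python3 chk.py 9.5
```

```text
t7.55 ang -90.4 rad 49.1 Ft 3.2 Fr -5.0 Fz 0.9 w20.0 [3.3162 4.9362 0.9366]
t7.80 ang -95.2 rad 48.9 Ft 2.3 Fr -7.5 Fz -1.0 w20.3 [ 3.0575  7.2454 -1.0174]
t8.05 ang -100.0 rad 48.6 Ft 2.6 Fr -7.5 Fz -0.8 w20.2 [ 3.902   6.9748 -0.8499]
t8.30 ang -105.0 rad 48.3 Ft 2.7 Fr -10.3 Fz -1.9 w20.3 [ 5.37    9.241  -1.9359]
```

```bash
sed -i 's/0.515,0.0665/0.5175,0.067/' chk.py
python3 -m jog '[{"fingers":0.01,"x":-0.0032,"y":-0.0043,"z":0,"rx":0,"ry":0,"rz":0},{"fingers":0.01,"x":0,"y":0,"z":0,"rx":0,"ry":0,"rz":0}]' >/dev/null; python3 chk.py 9.5 &&
python3 -m jog '[{"fingers":0.01,"x":-0.004,"y":-0.0017,"z":0,"rx":0,"ry":0,"rz":0},{"fingers":0.01,"x":0,"y":0,"z":0,"rx":0,"ry":0,"rz":0}]' >/dev/null; python3 chk.py 9.5 &&
python3 -m jog '[{"fingers":0.01,"x":-0.0039,"y":-0.002,"z":0,"rx":0,"ry":0,"rz":0},{"fingers":0.01,"x":0,"y":0,"z":0,"rx":0,"ry":0,"rz":0}]' >/dev/null; python3 chk.py 9.5 &&
python3 -m jog '[{"fingers":0.01,"x":-0.0037,"y":-0.0023,"z":0,"rx":0,"ry":0,"rz":0},{"fingers":0.01,"x":0,"y":0,"z":0,"rx":0,"ry":0,"rz":0}]' >/dev/null; python3 chk.py 9.5
```

```text
t8.55 ang -112.7 rad 49.2 Ft 2.0 Fr -0.8 Fz 2.5 w20.7 [ 2.2255 -0.0589  2.5072]
t8.80 ang -117.8 rad 49.2 Ft 2.8 Fr -2.0 Fz 1.9 w20.2 [3.471  0.4426 1.8839]
t9.05 ang -123.0 rad 49.1 Ft 2.6 Fr -2.8 Fz 1.3 w20.2 [3.7827 0.8784 1.2509]
t9.30 ang -126.8 rad 49.1 Ft 5.4 Fr -3.5 Fz -2.3 w20.2 [ 6.487  -0.5441 -2.3374]
```

```bash

python3 -m jog '[{"fingers":0.01,"x":-0.0021,"y":-0.0016,"z":0,"rx":0,"ry":0,"rz":0},{"fingers":0.01,"x":0,"y":0,"z":0,"rx":0,"ry":0,"rz":0}]' >/dev/null; python3 chk.py 8 &&
python3 -m jog '[{"fingers":0.01,"x":-0.0021,"y":-0.0016,"z":0,"rx":0,"ry":0,"rz":0},{"fingers":0.01,"x":0,"y":0,"z":0,"rx":0,"ry":0,"rz":0}]' >/dev/null; python3 chk.py 8
```

```text
t9.55 ang -127.1 rad 49.1 Ft 13.6 Fr -3.3 Fz -7.0 w20.1 [13.0337 -5.6969 -6.9701]
t9.55 ang -127.1 rad 49.1 Ft 13.6 Fr -3.3 Fz -7.0 w20.1 [13.0337 -5.6969 -6.9701]
```

```bash

for i in 1 2; do python3 -m jog '[{"fingers":0.01,"x":0,"y":0,"z":0,"rx":0,"ry":0,"rz":0}]' ; python3 chk.py;done
python3 - <<'E'
from h import *
save('wrist','w3.png')
E
```

```text
clock: 9.68
tcp_pos: [0.4879, 0.0279, 0.1161]
orientation: [3.141, -0.003, 0.009]
contact_force: [13.1, -4.1, -7.0]
grip_width: 0.0201
gripper_force: 25.6
t9.68 ang -127.1 rad 49.0 Ft 12.7 Fr -4.6 Fz -7.0 w20.1 [13.1439 -4.132  -7.0314]
clock: 9.8
tcp_pos: [0.4879, 0.0279, 0.1161]
orientation: [3.141, -0.003, 0.009]
contact_force: [13.6, -4.7, -6.7]
grip_width: 0.0198
gripper_force: 25.6
t9.80 ang -127.1 rad 49.1 Ft 13.4 Fr -4.5 Fz -6.7 w19.8 [13.5908 -4.6623 -6.7028]
```

View pics/w3.png

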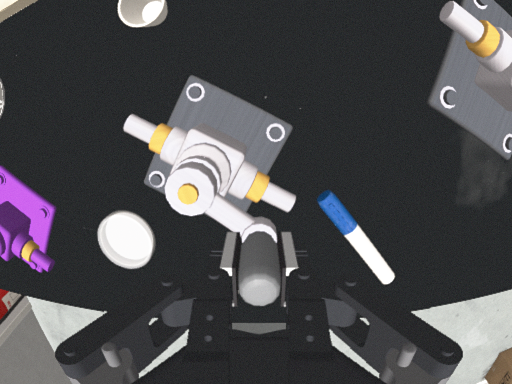

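```bash

python3 -m jog '[{"fingers":0.01,"x":0.0021,"y":0.0016,"z":0.0,"rx":0,"ry":0,"rz":0},{"fingers":0.01,"x":0,"y":0,"z":0,"rx":0,"ry":0,"rz":0},{"fingers":0.01,"x":0,"y":0,"z":0,"rx":0,"ry":0,"rz":0}]' >/dev/null; python3 chk.py
python3 -m jog '[{"fingers":0.01,"x":0.0021,"y":0.0016,"z":0,"rx":0,"ry":0,"rz":0},{"fingers":0.01,"x":0,"y":0,"z":0,"rx":0,"ry":0,"rz":0},{"fingers":0.01,"x":0,"y":0,"z":0,"rx":0,"ry":0,"rz":0}]' >/dev/null; python3 chk.py
python3 -m jog '[{"fingers":0.01,"x":0.0021,"y":0.0015,"z":0,"rx":0,"ry":0,"rz":0},{"fingers":0.01,"x":0,"y":0,"z":0,"rx":0,"ry":0,"rz":0},{"fingers":0.01,"x":0,"y":0,"z":0,"rx":0,"ry":0,"rz":0}]' >/dev/null; python3 chk.py
python3 -m jog '[{"fingers":0.01,"x":0.0021,"y":0.0015,"z":0,"rx":0,"ry":0,"rz":0},{"fingers":0.01,"x":0,"y":0,"z":0,"rx":0,"ry":0,"rz":0},{"fingers":0.01,"x":0,"y":0,"z":0,"rx":0,"ry":0,"rz":0}]' >/dev/null; python3 chk.py
```

```text
t10.22 ang -126.9 rad 49.1 Ft 6.0 Fr -2.7 Fz -1.8 w20.2 [ 6.4983 -1.5222 -1.8037]
t10.60 ang -126.3 rad 49.1 Ft -2.6 Fr -3.4 Fz 5.6 w20.1 [-0.1082  4.2799  5.6174]
t10.97 ang -123.7 rad 49.1 Ft -3.4 Fr -2.9 Fz 5.8 w19.7 [-1.2853  4.3901  5.7915]
t11.35 ang -120.8 rad 49.2 Ft -4.2 Fr -3.7 Fz 6.7 w20.2 [-1.7792  5.3149  6.7184]
```

```bash
python3 - <<'E'
from h import *
o=r.get_obs(); print(o['joints'],o['tau'],o['tcp_pos'],o['orientation'],o['moment'])
E
```

```text
[ 0.0936  0.3552 -0.3212  2.0695  0.1614  0.7418 -1.8987] [  2.3924 -41.2158   0.6735 -18.9872   1.0915   0.3346   0.0159] [0.4923 0.0247 0.1158] [-3.1407 -0.001   0.0028] [ 1.1381  0.103  -0.0136]
```

```bash

python3 -m jog '[{"fingers":0.01,"x":-0.0021,"y":-0.0015,"z":0,"rx":0,"ry":0,"rz":0},{"fingers":0.01,"x":0,"y":0,"z":0,"rx":0,"ry":0,"rz":0},{"fingers":0.01,"x":0,"y":0,"z":0,"rx":0,"ry":0,"rz":0}]' >/dev/null; python3 chk.py 8 &&
python3 -m jog '[{"fingers":0.01,"x":-0.0021,"y":-0.0015,"z":0,"rx":0,"ry":0,"rz":0},{"fingers":0.01,"x":0,"y":0,"z":0,"rx":0,"ry":0,"rz":0},{"fingers":0.01,"x":0,"y":0,"z":0,"rx":0,"ry":0,"rz":0}]' >/dev/null; python3 chk.py 8 &&
python3 -m jog '[{"fingers":0.01,"x":-0.001,"y":-0.0008,"z":0,"rx":0,"ry":0,"rz":0},{"fingers":0.01,"x":0,"y":0,"z":0,"rx":0,"ry":0,"rz":0},{"fingers":0.01,"x":0,"y":0,"z":0,"rx":0,"ry":0,"rz":0}]' >/dev/null; python3 chk.py 8 &&
python3 -m jog '[{"fingers":0.01,"x":-0.001,"y":-0.0008,"z":0,"rx":0,"ry":0,"rz":0},{"fingers":0.01,"x":0,"y":0,"z":0,"rx":0,"ry":0,"rz":0},{"fingers":0.01,"x":0,"y":0,"z":0,"rx":0,"ry":0,"rz":0}]' >/dev/null; python3 chk.py 8
```

```text
t11.72 ang -121.7 rad 49.2 Ft 2.6 Fr -4.0 Fz 1.4 w20.3 [4.3123 1.9888 1.4001]
t12.10 ang -124.6 rad 49.2 Ft 3.4 Fr -3.5 Fz 1.2 w20.1 [4.8466 0.8784 1.169 ]
t12.47 ang -125.8 rad 49.1 Ft 2.6 Fr -4.2 Fz 0.4 w20.4 [4.6269 1.8854 0.3629]
t12.85 ang -126.8 rad 49.1 Ft 5.0 Fr -5.0 Fz -0.4 w20.1 [ 7.1083  0.9736 -0.4289]
```

```bash

python3 -m jog '[{"fingers":0.01,"x":-0.0008,"y":-0.0006,"z":0,"rx":0,"ry":0,"rz":0},{"fingers":0.01,"x":0,"y":0,"z":0,"rx":0,"ry":0,"rz":0},{"fingers":0.01,"x":0,"y":0,"z":0,"rx":0,"ry":0,"rz":0},{"fingers":0.01,"x":0,"y":0,"z":0,"rx":0,"ry":0,"rz":0}]' >/dev/null; python3 chk.py 11 &&
python3 -m jog '[{"fingers":0.01,"x":-0.0008,"y":-0.0006,"z":0,"rx":0,"ry":0,"rz":0},{"fingers":0.01,"x":0,"y":0,"z":0,"rx":0,"ry":0,"rz":0},{"fingers":0.01,"x":0,"y":0,"z":0,"rx":0,"ry":0,"rz":0},{"fingers":0.01,"x":0,"y":0,"z":0,"rx":0,"ry":0,"rz":0}]' >/dev/null; python3 chk.py 11 &&
python3 -m jog '[{"fingers":0.01,"x":-0.0008,"y":-0.0006,"z":0,"rx":0,"ry":0,"rz":0},{"fingers":0.01,"x":0,"y":0,"z":0,"rx":0,"ry":0,"rz":0},{"fingers":0.01,"x":0,"y":0,"z":0,"rx":0,"ry":0,"rz":0}]' >/dev/null; python3 chk.py 11 &&
python3 -m jog '[{"fingers":0.01,"x":-0.0008,"y":-0.0006,"z":0,"rx":0,"ry":0,"rz":0},{"fingers":0.01,"x":0,"y":0,"z":0,"rx":0,"ry":0,"rz":0},{"fingers":0.01,"x":0,"y":0,"z":0,"rx":0,"ry":0,"rz":0}]' >/dev/null; python3 chk.py 11; python3 -c "
from h import *
o=r.get_obs();print(o['tcp_pos'],o['orientation'],o['joints'],o['moment'])"
```

```text
t13.35 ang -126.9 rad 49.1 Ft 7.4 Fr -5.6 Fz -2.2 w20.2 [ 9.4071 -0.1063 -2.2117]
t13.85 ang -127.0 rad 49.1 Ft 10.7 Fr -5.3 Fz -4.0 w19.7 [11.8815 -2.3063 -4.0345]
t14.22 ang -127.1 rad 49.1 Ft 13.5 Fr -5.0 Fz -5.7 w20.5 [13.978  -4.3115 -5.6917]
t14.22 ang -127.1 rad 49.1 Ft 13.5 Fr -5.0 Fz -5.7 w20.5 [13.978  -4.3115 -5.6917]
[0.4879 0.0279 0.1161] [ 3.1403 -0.0037  0.0095] [ 0.0848  0.345  -0.3212  2.0841  0.1646  0.73   -1.9143] [-0.9254 -2.9469 -0.0231]
```

The stop at −127° is too rigid for the soft seat: 6 N in 0.2°, where the seat should give about 0.4 N. Something else may be blocking, so I'll look from outside before trusting it.

```bash
python3 - <<'E'
from h import *
a,_=save('scene','s4.png'); b,_=save('side','d4.png')
for cam in ['side','scene']: print(cam,proj(cam,[.488,.028,.13]))
u,v=proj('scene',[.488,.028,.13]).astype(int); A=a[v-65:v+75,u-65:u+75]
u,v=proj('side',[.488,.028,.13]).astype(int); B=b[v-65:v+75,u-65:u+75]
cv2.imwrite('pics/cmp4.png',cv2.resize(np.hstack([A,B])[:,:,::-1],(800,400),interpolation=cv2.INTER_CUBIC))
print(wray(233,262,.046))
for t in ['crank','spindle_top']:
  for o in r.landmark_of(t,'scene'): print(t,o['score'],np.array(o['xyz']))
E
```

```text
side [281. 176.]
scene [277. 191.]
[0.4321 0.0487 0.046 ]
crank 0.51 [0.5144 0.0715 0.0866]
```

View pics/cmp4.png

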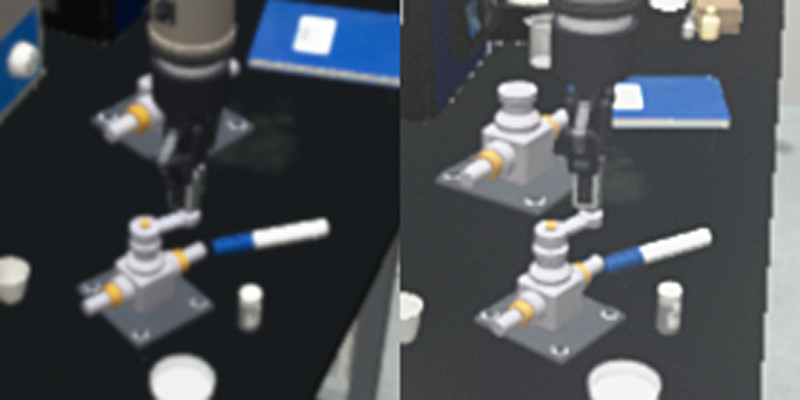

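```bash

python3 -m jog '[{"fingers":0.01,"x":0.0042,"y":0.003,"z":0.0,"rx":0,"ry":0,"rz":0},{"fingers":0.01,"x":0.0042,"y":0.003,"z":0,"rx":0,"ry":0,"rz":0},{"fingers":0.01,"x":0,"y":0,"z":0,"rx":0,"ry":0,"rz":10},{"fingers":0.01,"x":0,"y":0,"z":0,"rx":0,"ry":0,"rz":10},{"fingers":0.01,"x":0,"y":0,"z":0,"rx":0,"ry":0,"rz":0}]' >/dev/null; python3 chk.py
python3 -m jog '[{"fingers":0.01,"x":-0.005,"y":-0.0014,"z":0,"rx":0,"ry":0,"rz":0},{"fingers":0.01,"x":0,"y":0,"z":0,"rx":0,"ry":0,"rz":0},{"fingers":0.01,"x":0,"y":0,"z":0,"rx":0,"ry":0,"rz":0}]' >/dev/null; python3 chk.py 8 &&
python3 -m jog '[{"fingers":0.01,"x":-0.0012,"y":-0.0004,"z":0,"rx":0,"ry":0,"rz":0},{"fingers":0.01,"x":0,"y":0,"z":0,"rx":0,"ry":0,"rz":0},{"fingers":0.01,"x":0,"y":0,"z":0,"rx":0,"ry":0,"rz":0}]' >/dev/null; python3 chk.py 8 &&
python3 -m jog '[{"fingers":0.01,"x":-0.0012,"y":-0.0004,"z":0,"rx":0,"ry":0,"rz":0},{"fingers":0.01,"x":0,"y":0,"z":0,"rx":0,"ry":0,"rz":0},{"fingers":0.01,"x":0,"y":0,"z":0,"rx":0,"ry":0,"rz":0}]' >/dev/null; python3 chk.py 8 &&
python3 -m jog '[{"fingers":0.01,"x":-0.0012,"y":-0.0004,"z":0,"rx":0,"ry":0,"rz":0},{"fingers":0.01,"x":0,"y":0,"z":0,"rx":0,"ry":0,"rz":0},{"fingers":0.01,"x":0,"y":0,"z":0,"rx":0,"ry":0,"rz":0}]' >/dev/null; python3 chk.py 8
```

```text
t15.05 ang -120.4 rad 50.3 Ft -0.6 Fr -1.2 Fz 6.4 w20.0 [0.0743 1.3824 6.4194]
t15.43 ang -125.7 rad 50.1 Ft 2.7 Fr 0.2 Fz 5.8 w20.2 [ 2.0295 -1.7098  5.7786]
t15.80 ang -126.2 rad 50.1 Ft 5.4 Fr 1.3 Fz 5.4 w19.9 [ 3.5538 -4.2614  5.3765]
t16.18 ang -126.3 rad 50.0 Ft 9.2 Fr 1.0 Fz 2.4 w20.2 [ 6.7741 -6.2547  2.4034]
t16.18 ang -126.3 rad 50.0 Ft 9.2 Fr 1.0 Fz 2.4 w20.2 [ 6.7741 -6.2547  2.4034]
```

The stop stays at the same crank angle with the wrist turned 20°, so it is in the crank, not the gripper. It is far stiffer than the described seat, so it may be a tight spot. The commanded lead bounds any jump (6 mm, about 0.12 rad), so I'll raise the force in small steps.

```bash

python3 -m jog '[{"fingers":0.01,"x":-0.0012,"y":-0.0004,"z":0,"rx":0,"ry":0,"rz":0},{"fingers":0.01,"x":0,"y":0,"z":0,"rx":0,"ry":0,"rz":0},{"fingers":0.01,"x":0,"y":0,"z":0,"rx":0,"ry":0,"rz":0}]' >/dev/null; python3 chk.py 15 &&
python3 -m jog '[{"fingers":0.01,"x":-0.0012,"y":-0.0004,"z":0,"rx":0,"ry":0,"rz":0},{"fingers":0.01,"x":0,"y":0,"z":0,"rx":0,"ry":0,"rz":0},{"fingers":0.01,"x":0,"y":0,"z":0,"rx":0,"ry":0,"rz":0}]' >/dev/null; python3 chk.py 15 &&
python3 -m jog '[{"fingers":0.01,"x":-0.0006,"y":-0.0002,"z":0,"rx":0,"ry":0,"rz":0},{"fingers":0.01,"x":0,"y":0,"z":0,"rx":0,"ry":0,"rz":0},{"fingers":0.01,"x":0,"y":0,"z":0,"rx":0,"ry":0,"rz":0}]' >/dev/null; python3 chk.py 15; python3 -c "
from h import *
o=r.get_obs();print(o['tcp_pos'],o['orientation'],o['joints'],o['moment'],o['tau'])"
```

```text
t16.55 ang -126.5 rad 50.0 Ft 12.2 Fr -0.4 Fz -1.8 w20.2 [10.0712 -6.8972 -1.813 ]
t16.93 ang -126.6 rad 50.0 Ft 15.6 Fr 1.3 Fz -3.4 w20.1 [ 11.7574 -10.3207  -3.3504]
t16.93 ang -126.6 rad 50.0 Ft 15.6 Fr 1.3 Fz -3.4 w20.1 [ 11.7574 -10.3207  -3.3504]
[0.4877 0.0269 0.1161] [ 3.0913 -0.5501  0.0086] [ 0.0211  0.3379 -0.2441  2.0883  0.1268  0.7242 -2.2276] [-2.2259 -2.6345 -0.0261] [ -5.2337 -43.0507  -7.1984 -14.9278  -2.8148   2.7741  -0.0213]
```

Still rigid at 15.6 N. The arm itself might be what is held up near x = 0.488. To test that, I'll unload, open the fingers around the knob, and see whether the free arm passes this point.

```bash

python3 -m jog '[{"fingers":0.01,"x":0.0050,"y":0.0015,"z":0,"rx":0,"ry":0,"rz":0},{"fingers":0.06,"x":0,"y":0,"z":0,"rx":0,"ry":0,"rz":0},{"fingers":0.06,"x":0,"y":0,"z":0,"rx":0,"ry":0,"rz":0},{"fingers":0.06,"x":0,"y":0,"z":0,"rx":0,"ry":0,"rz":0},{"fingers":0.06,"x":0,"y":0,"z":0,"rx":0,"ry":0,"rz":0}]'; 
python3 -m jog '[{"fingers":0.06,"x":-0.006,"y":-0.0015,"z":0,"rx":0,"ry":0,"rz":0},{"fingers":0.06,"x":0,"y":0,"z":0,"rx":0,"ry":0,"rz":0}]'; 
python3 -m jog '[{"fingers":0.06,"x":-0.006,"y":-0.0015,"z":0,"rx":0,"ry":0,"rz":0},{"fingers":0.06,"x":0,"y":0,"z":0,"rx":0,"ry":0,"rz":0}]'
python3 - <<'E'
from h import *
save('wrist','w5.png')
E
```

```text
clock: 17.55
tcp_pos: [0.4886, 0.0272, 0.1156]
orientation: [3.094, -0.546, -0.001]
contact_force: [0.2, -0.5, 0.0]
grip_width: 0.06
gripper_force: 0.0
clock: 17.8
tcp_pos: [0.4833, 0.031, 0.1158]
orientation: [3.094, -0.545, -0.001]
contact_force: [0.6, -0.3, 0.1]
grip_width: 0.0599
gripper_force: 0.0
clock: 18.05
tcp_pos: [0.4783, 0.0344, 0.1158]
orientation: [3.094, -0.545, -0.0]
contact_force: [0.3, 0.2, -0.3]
grip_width: 0.06
gripper_force: 0.0
```

```bash
python3 - <<'E'
from h import *
im=cv2.imread('pics/w5.png'); cv2.imwrite('pics/w5c.png',cv2.resize(im[90:330,110:430],(800,600),interpolation=cv2.INTER_CUBIC))
E
```

```text
(no output)
```

View pics/w5c.png

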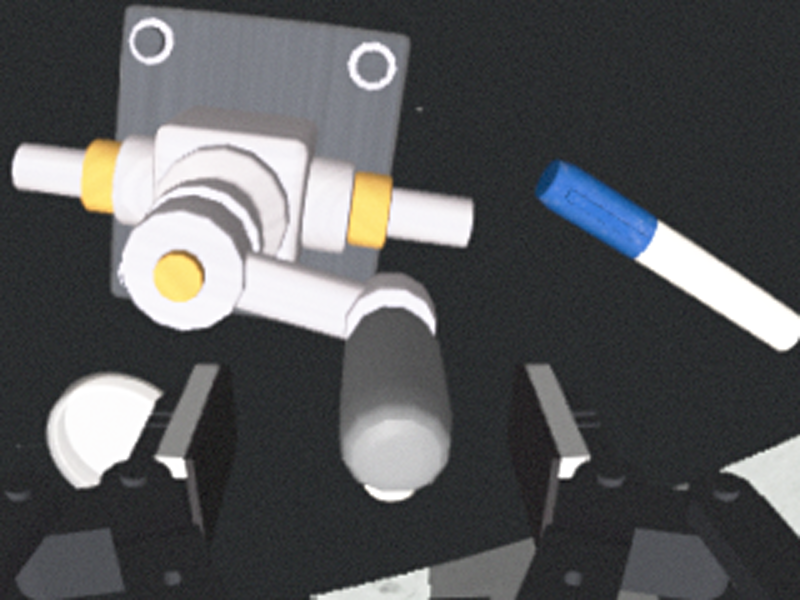

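Nothing touches the crank and the free arm passes the point without force, so the block is inside the crank. I'll regrasp with the wrist turned back and press a little harder, keeping the lead under 7 mm (0.13 rad).

```bash

python3 -m jog '[{"fingers":0.06,"x":0.006,"y":0.0015,"z":0,"rx":0,"ry":0,"rz":0},{"fingers":0.06,"x":0.006,"y":0.0015,"z":0,"rx":0,"ry":0,"rz":-10},{"fingers":0.06,"x":0,"y":0,"z":0,"rx":0,"ry":0,"rz":-10},{"fingers":0.01,"x":0,"y":0,"z":0,"rx":0,"ry":0,"rz":0},{"fingers":0.01,"x":0,"y":0,"z":0,"rx":0,"ry":0,"rz":0},{"fingers":0.01,"x":0,"y":0,"z":0,"rx":0,"ry":0,"rz":0},{"fingers":0.01,"x":0,"y":0,"z":0,"rx":0,"ry":0,"rz":0},{"fingers":0.01,"x":0,"y":0,"z":0,"rx":0,"ry":0,"rz":0}]' 30;python3 chk.py
python3 -m jog '[{"fingers":0.01,"x":-0.0024,"y":-0.0018,"z":0,"rx":0,"ry":0,"rz":0},{"fingers":0.01,"x":0,"y":0,"z":0,"rx":0,"ry":0,"rz":0},{"fingers":0.01,"x":0,"y":0,"z":0,"rx":0,"ry":0,"rz":0}]' >/dev/null; python3 chk.py 15 &&
python3 -m jog '[{"fingers":0.01,"x":-0.0016,"y":-0.0012,"z":0,"rx":0,"ry":0,"rz":0},{"fingers":0.01,"x":0,"y":0,"z":0,"rx":0,"ry":0,"rz":0},{"fingers":0.01,"x":0,"y":0,"z":0,"rx":0,"ry":0,"rz":0}]' >/dev/null; python3 chk.py 15
```

```text
clock: 19.1
tcp_pos: [0.4893, 0.0274, 0.116]
orientation: [-3.141, 0.001, -0.001]
contact_force: [0.6, 1.8, 1.3]
grip_width: 0.0198
gripper_force: 29.5
t19.10 ang -125.4 rad 48.6 Ft -0.6 Fr -1.8 Fz 1.3 w19.8 [0.5517 1.8389 1.3351]
t19.48 ang -126.1 rad 48.6 Ft 6.9 Fr -2.5 Fz -4.4 w20.2 [ 7.223  -2.1761 -4.4297]
t19.85 ang -126.3 rad 48.6 Ft 12.4 Fr -1.8 Fz -8.5 w20.2 [11.3541 -6.0523 -8.4793]
```

```bash

python3 -m jog '[{"fingers":0.01,"x":-0.0010,"y":-0.0007,"z":0,"rx":0,"ry":0,"rz":0},{"fingers":0.01,"x":0,"y":0,"z":0,"rx":0,"ry":0,"rz":0},{"fingers":0.01,"x":0,"y":0,"z":0,"rx":0,"ry":0,"rz":0}]' >/dev/null; python3 chk.py 19 &&
python3 -m jog '[{"fingers":0.01,"x":-0.0008,"y":-0.0006,"z":0,"rx":0,"ry":0,"rz":0},{"fingers":0.01,"x":0,"y":0,"z":0,"rx":0,"ry":0,"rz":0},{"fingers":0.01,"x":0,"y":0,"z":0,"rx":0,"ry":0,"rz":0}]' >/dev/null; python3 chk.py 19
```

```text
t20.23 ang -126.5 rad 48.6 Ft 17.0 Fr -2.6 Fz -12.4 w20.2 [ 15.6278  -8.3089 -12.4295]
t20.60 ang -126.6 rad 48.6 Ft 19.6 Fr -3.1 Fz -14.9 w19.8 [ 18.0797  -9.5662 -14.9243]
```

The crank does not move up to 19.6 N, about 16 N over the drag, and harder pressing would risk the seat. It stopped 96° (0.27 turn) from the start, inside the stated range, repeatably and from one side only. I take this as the seat, with first contact at about −125.5°. Now the opening table.

```bash

python3 -m jog '[{"fingers":0.01,"x":0.0027,"y":0.002,"z":0,"rx":0,"ry":0,"rz":0},{"fingers":0.01,"x":0.0027,"y":0.002,"z":0,"rx":0,"ry":0,"rz":0},{"fingers":0.01,"x":0,"y":0,"z":0,"rx":0,"ry":0,"rz":0}]' 25;python3 chk.py; python3 - <<'E'
import numpy as np
a=np.radians(np.arange(-125,236,15)); x=50*np.cos(a); y=50*np.sin(a)
for i in range(24): print(-125+15*i,round(x[i+1]-x[i],1),round(y[i]-y[i+1],1))
E
```

```text
clock: 20.98
tcp_pos: [0.4889, 0.0276, 0.116]
orientation: [-3.141, 0.0, -0.001]
contact_force: [2.4, 0.1, 0.2]
grip_width: 0.0201
gripper_force: 31.3
t20.98 ang -125.9 rad 48.7 Ft 1.9 Fr -1.5 Fz 0.2 w20.1 [2.4404 0.0712 0.2404]
-125 11.6 6.0
-110 12.7 2.8
-95 13.0 -0.6
-80 12.4 -3.9
-65 11.0 -7.0
-50 8.8 -9.6
-35 6.0 -11.6
-20 2.8 -12.7
-5 -0.6 -13.0
10 -3.9 -12.4
25 -7.0 -11.0
40 -9.6 -8.8
55 -11.6 -6.0
70 -12.7 -2.8
85 -13.0 0.6
100 -12.4 3.9
115 -11.0 7.0
130 -8.8 9.6
145 -6.0 11.6
160 -2.8 12.7
175 0.6 13.0
190 3.9 12.4
205 7.0 11.0
220 9.6 8.8
```

```bash

python3 -m jog '[{"fingers":0.01,"x":0.0116,"y":0.006,"z":0,"rx":0,"ry":0,"rz":0},{"fingers":0.01,"x":0.0127,"y":0.0028,"z":0,"rx":0,"ry":0,"rz":0},{"fingers":0.01,"x":0.013,"y":-0.0006,"z":0,"rx":0,"ry":0,"rz":0},{"fingers":0.01,"x":0,"y":0,"z":0,"rx":0,"ry":0,"rz":0}]' >/dev/null;python3 chk.py 15 && 
python3 -m jog '[{"fingers":0.01,"x":0.0124,"y":-0.0039,"z":0,"rx":0,"ry":0,"rz":0},{"fingers":0.01,"x":0.011,"y":-0.007,"z":0,"rx":0,"ry":0,"rz":0},{"fingers":0.01,"x":0.0088,"y":-0.0096,"z":0,"rx":0,"ry":0,"rz":0},{"fingers":0.01,"x":0,"y":0,"z":0,"rx":0,"ry":0,"rz":0}]' >/dev/null;python3 chk.py 15;  python3 -c "
from h import *
print(r.get_obs()['tcp_pos'])"
```

```text
t21.48 ang -79.8 rad 49.9 Ft 0.3 Fr 4.0 Fz 3.6 w20.1 [ 1.0084 -3.9245  3.5718]
t21.98 ang -33.8 rad 51.2 Ft 0.6 Fr 6.8 Fz -0.5 w20.1 [ 5.9751 -3.2681 -0.5487]
[0.56   0.0385 0.1161]
```

```bash

python3 -m jog '[{"fingers":0.01,"x":0.0075,"y":-0.0106,"z":0,"rx":0,"ry":0,"rz":0},{"fingers":0.01,"x":0.0028,"y":-0.0127,"z":0,"rx":0,"ry":0,"rz":0},{"fingers":0.01,"x":-0.0006,"y":-0.013,"z":0,"rx":0,"ry":0,"rz":0},{"fingers":0.01,"x":-0.0039,"y":-0.0124,"z":0,"rx":0,"ry":0,"rz":0},{"fingers":0.01,"x":0,"y":0,"z":0,"rx":0,"ry":0,"rz":0}]' >/dev/null;python3 chk.py 15 && 
python3 -m jog '[{"fingers":0.01,"x":-0.007,"y":-0.011,"z":0,"rx":0,"ry":0,"rz":0},{"fingers":0.01,"x":-0.0096,"y":-0.0088,"z":0,"rx":0,"ry":0,"rz":0},{"fingers":0.01,"x":-0.0116,"y":-0.006,"z":0,"rx":0,"ry":0,"rz":0},{"fingers":0.01,"x":-0.0127,"y":-0.0028,"z":0,"rx":0,"ry":0,"rz":0},{"fingers":0.01,"x":0,"y":0,"z":0,"rx":0,"ry":0,"rz":0}]' >/dev/null;python3 chk.py 15;  python3 -c "
from h import *
print(r.get_obs()['tcp_pos'])"
```

```text
t22.60 ang 25.8 rad 51.8 Ft 1.3 Fr 2.4 Fz 2.9 w20.1 [1.6552 2.1779 2.8818]
t23.23 ang 84.9 rad 50.5 Ft 2.4 Fr 1.0 Fz 5.9 w20.1 [-2.2872  1.2564  5.8894]
[0.522  0.1173 0.1159]
```

```bash

python3 -m jog '[{"fingers":0.01,"x":-0.013,"y":0.0006,"z":0,"rx":0,"ry":0,"rz":0},{"fingers":0.01,"x":-0.0124,"y":0.0039,"z":0,"rx":0,"ry":0,"rz":0},{"fingers":0.01,"x":-0.011,"y":0.007,"z":0,"rx":0,"ry":0,"rz":0},{"fingers":0.01,"x":-0.0088,"y":0.0096,"z":0,"rx":0,"ry":0,"rz":0},{"fingers":0.01,"x":0,"y":0,"z":0,"rx":0,"ry":0,"rz":0}]' >/dev/null;python3 chk.py 15 && 
python3 -m jog '[{"fingers":0.01,"x":-0.006,"y":0.0116,"z":0,"rx":0,"ry":0,"rz":0},{"fingers":0.01,"x":-0.0028,"y":0.0127,"z":0,"rx":0,"ry":0,"rz":0},{"fingers":0.01,"x":0.0006,"y":0.013,"z":0,"rx":0,"ry":0,"rz":0},{"fingers":0.01,"x":0.0039,"y":0.0124,"z":0,"rx":0,"ry":0,"rz":0},{"fingers":0.01,"x":0,"y":0,"z":0,"rx":0,"ry":0,"rz":0}]' >/dev/null;python3 chk.py 15;  python3 -c "
from h import *
print(r.get_obs()['tcp_pos'])"
```

```text
t23.85 ang 145.1 rad 48.7 Ft 1.8 Fr -0.5 Fz 5.3 w20.1 [-0.6301 -1.8021  5.2568]
t24.48 ang -153.9 rad 48.3 Ft 1.5 Fr -1.8 Fz 3.1 w20.2 [ 2.2979 -0.6009  3.1113]
[0.4741 0.0458 0.1159]
```

The crank now passes the −154° region freely one turn up. So the earlier block depends on the number of turns, meaning it is the seat and not an obstacle. I'll continue with the second turn.

```bash

python3 -m jog '[{"fingers":0.01,"x":0.007,"y":0.011,"z":0,"rx":0,"ry":0,"rz":0},{"fingers":0.01,"x":0.0096,"y":0.0088,"z":0,"rx":0,"ry":0,"rz":0},{"fingers":0.01,"x":0.0116,"y":0.006,"z":0,"rx":0,"ry":0,"rz":0},{"fingers":0.01,"x":0.0127,"y":0.0028,"z":0,"rx":0,"ry":0,"rz":0},{"fingers":0.01,"x":0,"y":0,"z":0,"rx":0,"ry":0,"rz":0}]' >/dev/null;python3 chk.py 15 && 
python3 -m jog '[{"fingers":0.01,"x":0.013,"y":-0.0006,"z":0,"rx":0,"ry":0,"rz":0},{"fingers":0.01,"x":0.0124,"y":-0.0039,"z":0,"rx":0,"ry":0,"rz":0},{"fingers":0.01,"x":0.011,"y":-0.007,"z":0,"rx":0,"ry":0,"rz":0},{"fingers":0.01,"x":0.0088,"y":-0.0096,"z":0,"rx":0,"ry":0,"rz":0},{"fingers":0.01,"x":0,"y":0,"z":0,"rx":0,"ry":0,"rz":0}]' >/dev/null;python3 chk.py 15 &&
python3 -m jog '[{"fingers":0.01,"x":0.006,"y":-0.0116,"z":0,"rx":0,"ry":0,"rz":0},{"fingers":0.01,"x":0.0028,"y":-0.0127,"z":0,"rx":0,"ry":0,"rz":0},{"fingers":0.01,"x":-0.0006,"y":-0.013,"z":0,"rx":0,"ry":0,"rz":0},{"fingers":0.01,"x":-0.0039,"y":-0.0124,"z":0,"rx":0,"ry":0,"rz":0},{"fingers":0.01,"x":0,"y":0,"z":0,"rx":0,"ry":0,"rz":0}]' >/dev/null;python3 chk.py 15 
```

```text
t25.10 ang -92.9 rad 49.6 Ft 0.8 Fr 0.8 Fz 5.9 w20.0 [ 0.76   -0.8886  5.8643]
t25.73 ang -33.4 rad 51.4 Ft 1.0 Fr 2.3 Fz 4.7 w19.8 [ 2.4365 -0.4603  4.7189]
t26.35 ang 25.5 rad 51.8 Ft 1.5 Fr 1.4 Fz 3.7 w20.1 [0.6584 1.889  3.7408]
```

```bash

python3 -m jog '[{"fingers":0.01,"x":-0.007,"y":-0.011,"z":0,"rx":0,"ry":0,"rz":0},{"fingers":0.01,"x":-0.0096,"y":-0.0088,"z":0,"rx":0,"ry":0,"rz":0},{"fingers":0.01,"x":-0.0116,"y":-0.006,"z":0,"rx":0,"ry":0,"rz":0},{"fingers":0.01,"x":-0.0127,"y":-0.0028,"z":0,"rx":0,"ry":0,"rz":0},{"fingers":0.01,"x":0,"y":0,"z":0,"rx":0,"ry":0,"rz":0}]' >/dev/null;python3 chk.py 15 &&
python3 -m jog '[{"fingers":0.01,"x":-0.013,"y":0.0006,"z":0,"rx":0,"ry":0,"rz":0},{"fingers":0.01,"x":-0.0124,"y":0.0039,"z":0,"rx":0,"ry":0,"rz":0},{"fingers":0.01,"x":-0.011,"y":0.007,"z":0,"rx":0,"ry":0,"rz":0},{"fingers":0.01,"x":-0.0088,"y":0.0096,"z":0,"rx":0,"ry":0,"rz":0},{"fingers":0.01,"x":0,"y":0,"z":0,"rx":0,"ry":0,"rz":0}]' >/dev/null;python3 chk.py 15 && 
python3 -m jog '[{"fingers":0.01,"x":-0.006,"y":0.0116,"z":0,"rx":0,"ry":0,"rz":0},{"fingers":0.01,"x":-0.0028,"y":0.0127,"z":0,"rx":0,"ry":0,"rz":0},{"fingers":0.01,"x":0.0006,"y":0.013,"z":0,"rx":0,"ry":0,"rz":0},{"fingers":0.01,"x":0.0039,"y":0.0124,"z":0,"rx":0,"ry":0,"rz":0},{"fingers":0.01,"x":0,"y":0,"z":0,"rx":0,"ry":0,"rz":0}]' >/dev/null;python3 chk.py 15 &&
python3 -m jog '[{"fingers":0.01,"x":0.007,"y":0.011,"z":0,"rx":0,"ry":0,"rz":0},{"fingers":0.01,"x":0.0096,"y":0.0088,"z":0,"rx":0,"ry":0,"rz":0},{"fingers":0.01,"x":0,"y":0,"z":0,"rx":0,"ry":0,"rz":0},{"fingers":0.01,"x":0,"y":0,"z":0,"rx":0,"ry":0,"rz":0}]';python3 chk.py
```

```text
t26.98 ang 84.8 rad 50.5 Ft 1.1 Fr 0.7 Fz 7.2 w19.8 [-0.9775  0.8228  7.177 ]
t27.60 ang 145.3 rad 48.7 Ft 1.8 Fr -1.2 Fz 5.8 w20.1 [-0.0786 -2.2296  5.7818]
t28.23 ang -154.0 rad 48.3 Ft 1.8 Fr -2.3 Fz 4.6 w20.1 [ 2.9045 -0.7105  4.6063]
clock: 28.72
tcp_pos: [0.4905, 0.0264, 0.1159]
orientation: [3.141, -0.0, 0.001]
contact_force: [2.1, -1.1, 3.0]
grip_width: 0.0201
gripper_force: 31.6
t28.73 ang -123.6 rad 48.7 Ft 2.3 Fr -0.3 Fz 3.0 w20.1 [ 2.1416 -1.0903  2.9964]
```

```bash

python3 -m jog '[{"fingers":0.06,"x":0,"y":0,"z":0,"rx":0,"ry":0,"rz":0},{"fingers":0.06,"x":0,"y":0,"z":0,"rx":0,"ry":0,"rz":0},{"fingers":0.06,"x":0,"y":0,"z":0,"rx":0,"ry":0,"rz":0},{"fingers":0.06,"x":0,"y":0,"z":-0.03,"rx":0,"ry":0,"rz":0},{"fingers":0.06,"x":0,"y":0,"z":-0.03,"rx":0,"ry":0,"rz":0},{"fingers":0.06,"x":0,"y":0,"z":-0.03,"rx":0,"ry":0,"rz":0},{"fingers":0.06,"x":0,"y":0,"z":-0.03,"rx":0,"ry":0,"rz":0},{"fingers":0.06,"x":0,"y":0,"z":0,"rx":0,"ry":0,"rz":0}]'
python3 - <<'E'
from h import *
save('wrist','w6.png'); 
for t in ['knob_middle','spindle_top','vial','petri_dish','marker','crucible','mixing_cup']:
    for o in r.landmark_of(t,'wrist')[:1]: print(t,o['score'],np.array(o['xyz']))
E
```

```text
clock: 29.72
tcp_pos: [0.4913, 0.0266, 0.2378]
orientation: [-3.141, 0.001, -0.006]
contact_force: [-1.1, 0.6, -0.3]
grip_width: 0.0599
gripper_force: 0.0
knob_middle 0.74 [0.4881 0.025  0.1305]
vial 0.95 [0.4016 0.0519 0.0013]
petri_dish 0.7 [0.4299 0.1626 0.0006]
marker 0.57 [ 0.4309 -0.0735  0.0026]
crucible 0.9 [ 0.6406  0.1174 -0.0019]
mixing_cup 0.72 [ 0.5991  0.3444 -0.003 ]
```

View pics/w6.png

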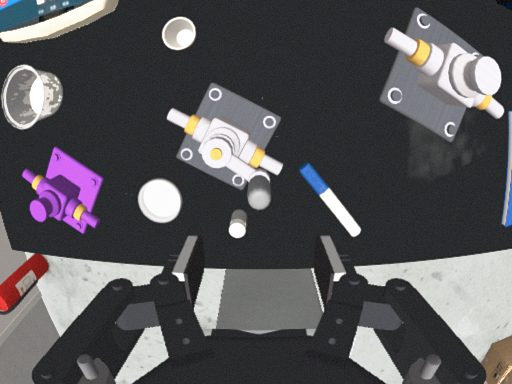

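The last picture shows the gripper free and the knob at (260,190), which is −125° as at the seat. The vial, dish, marker, crucible and cup stand where they were. I'll hand in.

```bash
python3 -c "
from bench import r
print(r.hand_in())"
```

```text
the job is handed in; nothing more can be done
None
```

I closed the valve to a firm stop, opened it two turns (within about 2°) and let go, with nothing around it moved; but that stop, pressed to about 16 N over the drag (above the 12 N meant to seat it), was far stiffer than the described soft seat, so I can't be sure it was the seat.

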